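# Nudge a knurled nut into its pocket and seat it

### The job

Without lifting it, nudge the loose brass nut along the channel of the blue assembly block until it drops into the round pocket, then press it straight down with the fingertips until it is fully home on the bottomed-out orange seat, and let go. Work gently: never push on the nut or the jig with more than about 20 N, and leave the olive jar and the white carton where they stand.

Things in the scene. Friction and masses are not known exactly. Their poses are not given: they have to be found in the camera images.
- jig: Fixed assembly jig with a dark bed, 100 mm along x, 260 mm along y; origin under its centre. A blue block, 80 x 180 mm, is clamped on it, its flat top 32 mm above the origin. A straight channel runs along y on the block's top, centred on x = 0, between two rails 35 mm apart, 4 mm high, 10 mm wide; open at the +y end, closed at the -y end by a stop 10 mm high.
- channel (a point): Point of the jig at its x = y = 0, on the block's top face; axes as the jig's. The round pocket, 36 mm across, is sunk in the channel; its centre is NOT measured: x = 0, y anywhere from -45 to -15 mm from here (the block is clamped where it suits and does not shift). The block's ends lie 60 mm to -y and 120 mm to +y of the pocket's centre.
- nut: Loose round knurled brass nut, 32 mm across, 15 mm high, with a 15 mm bore, 60 to 110 g. Origin at the centre of its underside, z along its axis. It starts flat in the channel, on the +y side of the pocket.
- seat (a joint): Orange disc flooring the pocket; value in m: 0 = up (6 mm below the block's top, the start), 0.005 = down on its stop (11 mm below). Stiff: it moves under about 6 N (plus 60 N per m/s) and stays where it is left. A nut just dropped in stands 9 mm proud of the block's top, fully home 4 mm proud.
- olive_jar: Bystander: olive jar with ochre lid, 54 mm across, 66 mm high; origin at the centre of its underside. Leave it alone.
- cover_slips: Bystander: small white carton with a dark red band, 41 x 56 x 50 mm; origin at the centre of its underside. Leave it alone.

How it is judged:
By the outcome, as a careful person would: the job done as asked, in the order asked, and still so for the second after the job is handed in, with the robot touching nothing.
It also fails if it takes over 58 s, if anything falls off the work surface, if the arm or the gripper's body presses on something with over 40 N, if the wrist force passes 120 N, or if a joint passes its speed limit or range.

### The arm

A 7-joint arm with a two-finger parallel gripper is mounted at the origin on a cart in front of the work surface, level with it; the furniture and walls round the work are solid. World frame = base frame: x ahead of the robot, y to its left, z up, the work surface at z = 0. Lengths are in m, angles in rad, forces in N, time in s.
With the tool pointing down it reaches from about 0.4 to 0.85 m from the base axis. Payload 6.9 kg.
Tool frame: the origin (TCP) lies midway between the tips of the shut fingers; the grasp point (between the pads) lies 19 mm behind it; z points along the fingers, x is the direction in which the jaws open and shut, and the axes are right-handed (so a half turn about z gives the same grasp; the last joint's range is limited). The gripper opens to 85 mm and grips with 20 to 120 N. Pads are 22 mm wide; open, the fingers measure 114 mm over their backs; the gripper's body (76 mm by 85 mm) begins 54 mm behind the grasp point. The pads swing forward as they close: fully open they stand 13 mm farther back than shut.
Start: joints at [-1.036, 0.507, -0.238, 1.5, 0.126, 1.149, -0.155], TCP at [0.26, 0.568, 0.21] pointing down, gripper open.
Joint ranges: [-3.08, 3.08], [-0.24, 2.05], [-1.43, 1.35], [0, 2.5], [-1.52, 4.66], [0.17, 1.96], [-2.89, 2.89]. Speed limits (rad/s): [2.39, 2.39, 3.14, 3.14, 3.14, 3.14, 3.14].

### API

Orientations are given as a unit quaternion [x, y, z, w].
In Python, from station import manip, get_image, order gives the robot as it stands.
- The arm moves only by the shell command python3 -m creep 'ROWS' [FORCE]. ROWS is JSON, a list of rows, each a list of 3 entries, a list of its own where there are three numbers: the shift along the world's x, y, z normalised to -1 to 1, where 1 is 0.4 m, then the turn, a rotation vector about the world's x, y, z normalised to -1 to 1, where 1 is 45 degrees, then the closure in counts, from 0 (fully open) to 255 (shut). A call has 1 to 12 rows; each row is the pose to reach, as a shift and turn from the pose commanded when the call began; what a row does not reach only later rows make up. A row lasts 1/10 s, in which the tool goes at most 50 mm and 8.59 degrees, less where a joint would pass 70% of its speed; a pose out of reach is approached as far as the arm can. A call with a number of a shift or a turn outside -1 to 1 is refused whole. A call with a gripper value outside its range is refused whole. The fingers move at their own pace and stop on an object; FORCE is the grip in N (left out, the last holds). Time passes only in rows, so rows that repeat a pose let the fingers close. It gives the time, the measured TCP pose, the force and the opening at its end, in the units of the state.
- manip.sense(): the state, without advancing time (a new reading comes with each control period).
- get_image(name): name is "scene" or "side" or "wrist"; returns a dict with "color" (420x560x3 uint8, blue, green, red), "camera_matrix" (3x3 intrinsics, pixels), "k1" (the pictures are not rectified: a ray, as slopes to the right and down, at radius r is drawn at 1 + k1 r^2 times it, then the intrinsics apply), "R" (3x3) and "t" (3): a world point X has camera coordinates R X + t. Camera axes: x right, y down, z forward; pixel columns grow to the right and rows downward; lengths in m; the calibration is good to about 2 mm. A picture is of the moment at which its call begins. There is no depth.
- order.sign_off(): hands the job in, once; it reports no verdict.
The state is a dict: "clock": time; "q": joint angles; "joint_velocities": joint speeds; "effort": joint torques, N m; "position": TCP position; "tool_rot": TCP orientation; "force": force on the tool from outside, world axes, zero at the start; "wrist_torque": the same for the moment, N m; "grip_width": finger opening in m.
Only numpy, scipy, OpenCV 4.12 (cv2) and the standard library are available. Lean on these libraries where they do the work, as an engineer would, in place of code of your own. Each camera call takes 0.05 s, during which the arm holds its last target. There are 200 camera calls.

## Working session

There is one attempt and no reset: what is moved stays moved. The work goes in short steps, Python scripts to look and compute and a shell command to move; the robot and the scene stay as the last step left them, time stands still between calls to the robot, and variables do not carry over. Pictures are saved under pics/ and viewed, about 8 in all and at most 12, crops included, and the job is handed in when it is done.

```bash
ls; mkdir -p pics
python3 - <<'E'
from station import manip,get_image
import cv2,numpy as np
s=manip.sense();print(s)
for n in("scene","side"):
    d=get_image(n);cv2.imwrite(f"pics/{n}0.png",d["color"]);print(n,d["camera_matrix"],d["k1"],d["R"],d["t"])
    np.savez(f"{n}0.npz",**{k:d[k] for k in d})
E
```

```text
pics
{'clock': 0.0, 'q': array([-1.03548996,  0.50831707, -0.23751867,  1.50114466,  0.12566733,
        1.14891444, -0.15477526]), 'joint_velocities': array([-0.00187633, -0.00108363, -0.00044502,  0.00100812,  0.00103486,
        0.0007004 , -0.00213743]), 'effort': array([-7.22930963e-04, -6.20603228e+01, -2.18663022e+00, -2.49656832e+01,
        1.26656354e-02,  1.22252572e-02,  4.92735717e-05]), 'position': array([0.26026929, 0.56762083, 0.20953831]), 'tool_rot': array([ 8.41626770e-01,  5.40058859e-01, -7.53337228e-04,  4.91024479e-04]), 'force': array([ 0.42514855, -0.80303142, -0.22079209]), 'wrist_torque': array([ 0.01285162,  0.0597602 , -0.01293839]), 'grip_width': 0.08531357922818447}
scene [[538.50228332   0.         287.77200219]
 [  0.         538.50228332 206.57592767]
 [  0.           0.           1.        ]] -0.0031886607897227918 [[ 0.53926101 -0.84190196  0.01996638]
 [-0.45594937 -0.31181728 -0.83359472]
 [ 0.70803089  0.44042147 -0.55201557]] [-0.29044021  0.29306554  1.30615274]
side [[453.44205482   0.         282.1095032 ]
 [  0.         453.44205482 203.92161155]
 [  0.           0.           1.        ]] -0.15132228124318065 [[-0.99976413  0.02097135 -0.00564612]
 [ 0.01530759  0.4960168  -0.86817798]
 [-0.01540629 -0.86805964 -0.49622083]] [0.54132943 0.05291067 1.18207254]
```

View pics/scene0.png

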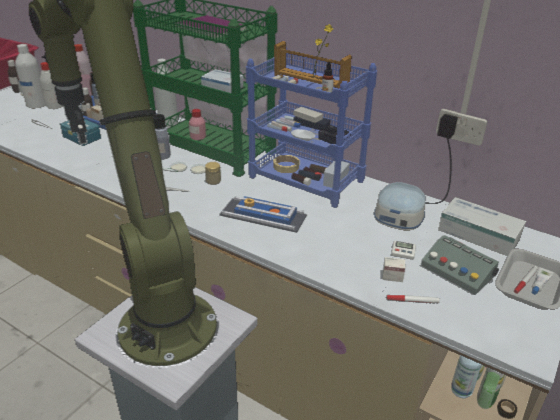

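View pics/side0.png

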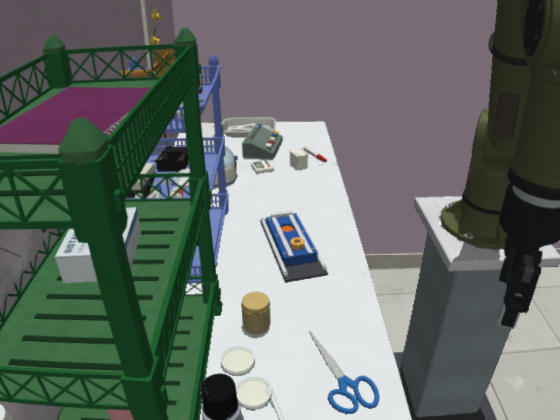

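The side view shows the jig at about (293,245), the nut at (298,243) and the orange pocket at (288,229). In the scene view the jig is at about (263,213). The jar stands at +y and the carton at -y.

```bash
cat > h.py <<'E'
import numpy as np,cv2
def ray(d,uv):
    K=d["camera_matrix"];k=float(d["k1"]);uv=np.atleast_2d(np.float64(uv))
    n=cv2.undistortPoints(uv[:,None],K,np.array([k,0,0,0.]))[:,0]
    R=d["R"];return -R.T@d["t"],np.c_[n,np.ones(len(n))]@R
def plane(d,uv,z):
    c,v=ray(d,uv);return c+v*((z-c[2])/v[:,2])[:,None]
def proj(d,X):
    K=d["camera_matrix"];return cv2.projectPoints(np.float64(X).reshape(-1,1,3),cv2.Rodrigues(d["R"])[0],d["t"],K,np.array([d["k1"],0,0,0.]))[0][:,0]
def tri(d1,p1,d2,p2):
    c1,v1=ray(d1,p1);c2,v2=ray(d2,p2);v1=v1[0];v2=v2[0]
    a=np.linalg.lstsq(np.c_[v1,-v2],c2-c1,rcond=None)[0];A=c1+a[0]*v1;B=c2+a[1]*v2
    return (A+B)/2,np.linalg.norm(A-B)
E
python3 - <<'E'
from h import *
D={n:dict(np.load(n+"0.npz")) for n in("scene","side")}
crops=[]
for n,(x0,y0,w,h) in {"scene":(210,185,105,55),"side":(252,205,84,80)}.items():
    d=D[n];im=d["color"];hsv=cv2.cvtColor(im,cv2.COLOR_BGR2HSV)
    sub=hsv[y0:y0+h,x0:x0+w]
    for nm,lo,hi,ar in(("blue",(100,120,60),(125,255,255),30),("orange",(3,150,120),(30,255,255),6)):
        m=cv2.inRange(sub,lo,hi)
        cs,_=cv2.findContours(m,0,2)
        for c in cs:
            if cv2.contourArea(c)<ar: continue
            M=cv2.moments(c);p=(M["m10"]/M["m00"]+x0,M["m01"]/M["m00"]+y0)
            print(n,nm,cv2.contourArea(c),np.round(p,1),plane(d,p,.032).round(4), "meanhsv",[round(v) for v in cv2.mean(sub,cv2.drawContours(np.zeros_like(m),[c],-1,255,-1))[:3]])
    crops.append(cv2.resize(im[y0:y0+h,x0:x0+w],None,fx=7,fy=7,interpolation=2) if n=="scene" else cv2.resize(im[y0:y0+h,x0:x0+w],None,fx=7,fy=7,interpolation=2))
cv2.imwrite("pics/c_scene.png",crops[0]);cv2.imwrite("pics/c_side.png",crops[1])
E
```

```text
scene blue 48.5 [262.2 206.3] [[0.5257 0.0884 0.032 ]] meanhsv [109, 132, 140]
scene orange 9.5 [274.9 210.1] [[0.5306 0.0433 0.032 ]] meanhsv [10, 168, 186]
side blue 35.0 [308.1 239.6] [[0.4821 0.1041 0.032 ]] meanhsv [109, 161, 157]
side blue 74.0 [290.3 234.8] [[0.5235 0.0825 0.032 ]] meanhsv [109, 171, 152]
side blue 507.0 [291.6 250.5] [[0.5228 0.147  0.032 ]] meanhsv [109, 174, 111]
side blue 83.0 [284.1 220.7] [[0.5367 0.0182 0.032 ]] meanhsv [109, 175, 148]
side orange 54.0 [296.7 242.2] [[0.5096 0.1141 0.032 ]] meanhsv [19, 157, 171]
side orange 34.0 [287. 228.] [[0.5304 0.0522 0.032 ]] meanhsv [11, 192, 199]
```

View pics/c_side.png

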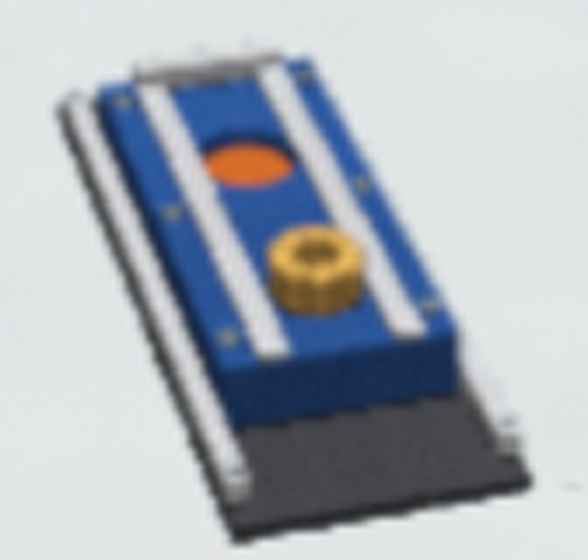

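View pics/c_scene.png

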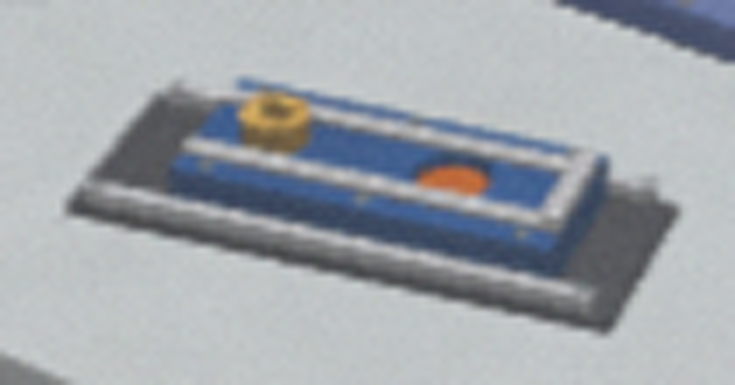

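The crops show the block corners, the nut's top ring (side crop (316,252), scene crop (276,103)) and the pocket rim (side crop about (249,158)). The nut sits nearer the block's +y end, and the stop is at the far end.

Run:
```python
from h import *
D={n:dict(np.load(n+"0.npz")) for n in("scene","side")}
s,c=D["side"],D["scene"]
S=lambda x,y:(252+(x+.5)/7-.5,205+(y+.5)/7-.5)
C=lambda x,y:(210+(x+.5)/7-.5,185+(y+.5)/7-.5)
P=plane(s,[S(225,368),S(457,330),S(310,62),S(100,88)],.032);print("top corners side\n",P.round(4))
for i in range(4):print(np.linalg.norm(P[i]-P[(i+1)%4]).round(4))
B=plane(s,[S(235,540),S(530,488),S(62,108)],.002);print("bed",B.round(4),np.linalg.norm(B[0]-B[1]),np.linalg.norm(B[0]-B[2]))
Q=plane(c,[C(172,155),C(568,250)],.032);print("scene nearside edge +y,-y",Q.round(4),np.linalg.norm(Q[0]-Q[1]))
print("bed scene",plane(c,[C(68,210),C(610,330),C(680,208)],.002).round(4))
print("nut tri",tri(s,S(316,252),c,C(276,103)), plane(s,S(316,252),.047),plane(c,C(276,103),.047))
print("pocket side",plane(s,S(249,158),.032))
a=P[0]+P[1]-P[2]-P[3];print("yaw from y axis deg",np.degrees(np.arctan2(-a[0],a[1])), "centre",P.mean(0))
```

```text
top corners side
 [[ 0.5413  0.1718  0.032 ]
 [ 0.4657  0.1535  0.032 ]
 [ 0.5054 -0.0167  0.032 ]
 [ 0.5828 -0.0006  0.032 ]]
0.0778
0.1747
0.0791
0.1773
bed [[ 0.5395  0.221   0.002 ]
 [ 0.4452  0.1982  0.002 ]
 [ 0.5983 -0.0356  0.002 ]] 0.09697817917353894 0.2632431742206519
scene nearside edge +y,-y [[ 0.474   0.1598  0.032 ]
 [ 0.5114 -0.0273  0.032 ]] 0.19081751466068655
bed scene [[ 0.4469  0.1996  0.002 ]
 [ 0.507  -0.0525  0.002 ]
 [ 0.6051 -0.0293  0.002 ]]
nut tri (array([0.51167131, 0.13061899, 0.04919638]), np.float64(0.0031379007645881128)) [[0.5104034  0.12928521 0.047     ]] [[0.51661429 0.13280908 0.047     ]]
pocket side [[0.52989142 0.04826785 0.032     ]]
yaw from y axis deg 13.32920199024573 centre [0.52377613 0.07702035 0.032     ]
```

```bash
python3 -m creep '[[[0.275,-0.49,0],[0,0,0.42],0],[[0.55,-0.975,0],[0,0,0.843],0],[[0.55,-0.975,0],[0,0,0.843],0],[[0.55,-0.975,0],[0,0,0.843],0],[[0.55,-0.975,0],[0,0,0.843],0],[[0.55,-0.975,0],[0,0,0.843],0],[[0.55,-0.975,0],[0,0,0.843],0],[[0.55,-0.975,0],[0,0,0.843],0],[[0.55,-0.975,0],[0,0,0.843],0],[[0.55,-0.975,0],[0,0,0.843],0],[[0.55,-0.975,0],[0,0,0.843],0],[[0.55,-0.975,0],[0,0,0.843],0]]' 20
python3 - <<'E'
from station import get_image
import cv2,numpy as np
d=get_image("wrist");cv2.imwrite("pics/w1.png",d["color"]);np.savez("w1.npz",**d);print(d["k1"],-d["R"].T@d["t"])
E
```

```text
clock: 1.3
position: [0.4798, 0.1792, 0.2102]
tool_rot: [0.62, 0.785, -0.0, -0.0]
force: [0.7, 0.8, 0.6]
grip_width: 0.0858
-0.00912226082377375 [0.40352149 0.16112219 0.37360617]
```

View pics/w1.png

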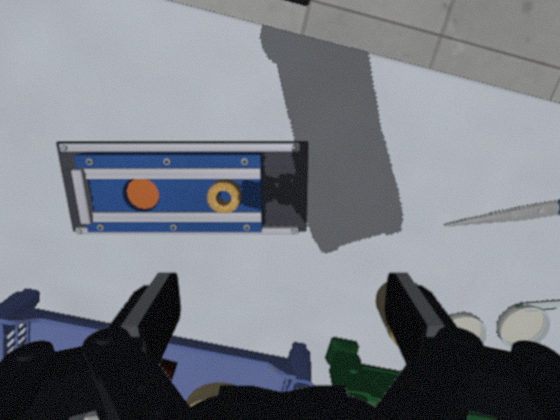

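The wrist view shows the whole jig aligned with the image: orange seat at about (142,193), nut at (223,197), channel nearly horizontal, and the jar partly behind the right finger at about (395,300).

Run:
```python
from h import *
d=dict(np.load("w1.npz"));im=d["color"];hsv=cv2.cvtColor(im,cv2.COLOR_BGR2HSV)
x0,y0,x1,y1=55,135,310,240;sub=hsv[y0:y1,x0:x1]
def big(lo,hi):
    m=cv2.inRange(sub,lo,hi);m=cv2.morphologyEx(m,cv2.MORPH_OPEN,np.ones((2,2)));c=max(cv2.findContours(m,0,1)[0],key=cv2.contourArea);return c+np.array([x0,y0])
o=big((3,150,120),(14,255,255));n=big((15,90,90),(32,255,255))
for nm,c,z in(("seat",o,.026),("nut",n,.047)):
    (u,v),r=cv2.minEnclosingCircle(c);e=cv2.fitEllipse(c);w=plane(d,[e[0],(e[0][0]+r,e[0][1])],z)
    print(nm,np.round((u,v,r),1),e,w[0].round(4),"rad",np.linalg.norm(w[1]-w[0]).round(4))
b=cv2.findContours(cv2.inRange(sub,(100,110,40),(125,255,255)),0,1)[0]
p=np.vstack([c for c in b if cv2.contourArea(c)>15])+np.array([x0,y0]);r=cv2.minAreaRect(p);print(r)
P=plane(d,cv2.boxPoints(r),.032);print(P.round(4),[np.linalg.norm(P[i]-P[i-1]).round(4) for i in range(4)],P.mean(0))
a=P[np.argsort(P[:,1])];a=(a[2]+a[3]-a[0]-a[1]);print("yaw",np.degrees(np.arctan2(-a[0],a[1])))
# jar lid, carton
s=dict(np.load("side0.npz"));print("jar",plane(s,(256,327),0),"carton",plane(s,(299,168),0))
```

```text
seat [143.5 193.5  16.5] ((143.26812744140625, 194.31434631347656), (26.67276382446289, 31.757183074951172), 123.93804931640625) [0.5335 0.0471 0.026 ] rad 0.0168
nut [224.7 197.8  16.2] ((224.26193237304688, 197.87744140625), (30.263010025024414, 31.266754150390625), 124.50477600097656) [0.5112 0.1299 0.047 ] rad 0.0155
((168.0, 192.0), (78.0, 188.0), 90.0)
[[ 0.5053 -0.0209  0.032 ]
 [ 0.4634  0.1556  0.032 ]
 [ 0.5422  0.1729  0.032 ]
 [ 0.5873 -0.0163  0.032 ]] [np.float64(0.0822), np.float64(0.1813), np.float64(0.0807), np.float64(0.1945)] [0.52454358 0.0728168  0.032     ]
yaw 13.38295548009598
jar [[0.59933132 0.35413458 0.        ]] carton [[ 0.47847777 -0.35911514  0.        ]]
```

```bash
python3 -m creep '[[[0.054,-0.021,-0.1],[0,0,0],255],[[0.054,-0.021,-0.15],[0,0,0],255],[[0.054,-0.021,-0.2],[0,0,0],255],[[0.054,-0.021,-0.2],[0,0,0],255],[[0.054,-0.021,-0.2],[0,0,0],255],[[0.054,-0.021,-0.2],[0,0,0],255],[[0.054,-0.021,-0.25],[0,0,0],255],[[0.054,-0.021,-0.3],[0,0,0],255],[[0.054,-0.021,-0.34],[0,0,0],255],[[0.054,-0.021,-0.36],[0,0,0],255],[[0.054,-0.021,-0.37],[0,0,0],255],[[0.054,-0.021,-0.37],[0,0,0],255]]' 20
python3 - <<'E'
from station import manip
s=manip.sense();print(s["clock"],s["position"],s["force"],s["grip_width"])
E
```

```text
clock: 2.55
position: [0.5023, 0.1699, 0.0628]
tool_rot: [0.62, 0.784, 0.0, 0.0]
force: [-0.5, -0.5, -0.9]
grip_width: 0.0
2.55 [0.50232685 0.16993948 0.06278101] [-0.50985132 -0.5495895  -0.93711057] 2.9863153782257333e-05
```

```bash
python3 -m creep '[[[-0.001,0,-0.02],[0,0,0],255],[[-0.001,0,-0.04],[0,0,0],255],[[-0.001,0,-0.055],[0,0,0],255],[[-0.001,0,-0.062],[0,0,0],255],[[-0.001,0,-0.062],[0,0,0],255],[[-0.001,0,-0.062],[0,0,0],255]]'
python3 - <<'E'
from station import get_image
import cv2,numpy as np
d=get_image("wrist");np.savez("w2.npz",**d);e=get_image("side");np.savez("s2.npz",**e)
a=d["color"];b=cv2.resize(e["color"][195:290,242:342],None,fx=4.4,fy=4.4,interpolation=2)
b=cv2.copyMakeBorder(b,0,max(0,420-b.shape[0]),0,0,0)[:420]
cv2.imwrite("pics/w2.png",cv2.resize(np.hstack([a,b]),(800,336)))
E
```

```text
clock: 3.15
position: [0.5017, 0.1698, 0.0376]
tool_rot: [0.62, 0.784, -0.0, -0.0]
force: [-0.1, 0.3, -0.1]
grip_width: 0.0001
```

View pics/w2.png

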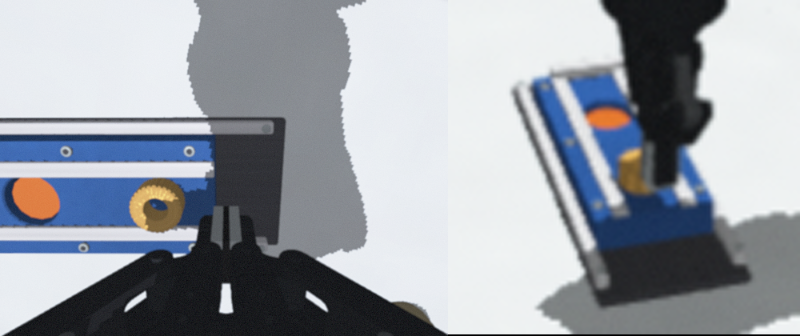

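The wrist view shows the shut fingertips at about (228,208) just beyond the nut at (157,205), with the seat at (36,198). The side view agrees that the tips stand behind the nut, in line with the channel. I'll remeasure from this close view before pushing.

Run:
```python
from h import *
d=dict(np.load("w2.npz"));hsv=cv2.cvtColor(d["color"],cv2.COLOR_BGR2HSV)[:330,:280]
T=np.array([.5017,.1698]);u=np.array([-np.sin(np.radians(13.4)),np.cos(np.radians(13.4))]);w=np.array([u[1],-u[0]])
for nm,lo,hi,z in(("seat",(3,150,120),(14,255,255),.026),("nut",(15,90,90),(32,255,255),.044)):
    m=cv2.morphologyEx(cv2.inRange(hsv,lo,hi),cv2.MORPH_OPEN,np.ones((3,3)));c=max(cv2.findContours(m,0,1)[0],key=cv2.contourArea)
    X=plane(d,cv2.fitEllipse(c)[0],z)[0];D=X[:2]-T;print(nm,cv2.boundingRect(c),X.round(4),"along",(D@u).round(4),"across",(D@w).round(4))
print("tip px",proj(d,[[.5017,.1698,.0376]]))
```

```text
seat (16, 223, 58, 50) [0.5327 0.0456 0.026 ] along -0.128 across 0.0013
nut (162, 223, 68, 67) [0.5094 0.1289 0.044 ] along -0.0415 across -0.002
tip px [[281.87850066 254.19438354]]
```

```bash
python3 -m creep '[[[0.003,-0.012,0],[0,0,0],255],[[0.006,-0.024,0],[0,0,0],255],[[0.008,-0.034,0],[0,0,0],255],[[0.010,-0.041,0],[0,0,0],255],[[0.012,-0.049,0],[0,0,0],255],[[0.014,-0.058,0],[0,0,0],255],[[0.016,-0.068,0],[0,0,0],255],[[0.018,-0.078,0],[0,0,0],255],[[0.020,-0.088,0],[0,0,0],255],[[0.023,-0.098,0],[0,0,0],255],[[0.025,-0.107,0],[0,0,0],255],[[0.028,-0.117,0],[0,0,0],255]]'
python3 -m creep '[[[0.002,-0.010,0],[0,0,0],255],[[0.005,-0.020,0],[0,0,0],255],[[0.007,-0.030,0],[0,0,0],255],[[0.009,-0.040,0],[0,0,0],255],[[0.012,-0.049,0],[0,0,0],255],[[0.012,-0.049,0],[0,0,0],255]]'
cat > look.py <<'E'
import sys
from h import *
from station import get_image,manip
s=manip.sense();print(s["clock"],s["position"].round(4),s["force"].round(1))
d=get_image("wrist");np.savez(sys.argv[1]+".npz",**d);cv2.imwrite(f"pics/{sys.argv[1]}.png",d["color"])
hsv=cv2.cvtColor(d["color"],cv2.COLOR_BGR2HSV)[:330]
T=s["position"][:2];u=np.array([-np.sin(np.radians(13.4)),np.cos(np.radians(13.4))]);w=np.array([u[1],-u[0]])
for nm,lo,hi,z in(("seat",(3,150,120),(14,255,255),.026),("nut",(15,90,60),(32,255,255),.044)):
    m=cv2.morphologyEx(cv2.inRange(hsv,lo,hi),cv2.MORPH_OPEN,np.ones((3,3)));cs=cv2.findContours(m,0,1)[0]
    if not cs: print(nm,"none");continue
    c=max(cs,key=cv2.contourArea)
    if len(c)<6: continue
    X=plane(d,cv2.fitEllipse(c)[0],z)[0];D=X[:2]-T;print(nm,cv2.boundingRect(c),cv2.contourArea(c),X.round(4),"along",(D@u).round(4),"across",(D@w).round(4))
E
python3 look.py w3
```

```text
clock: 4.45
position: [0.5129, 0.1227, 0.0376]
tool_rot: [0.62, 0.784, -0.0, -0.0]
force: [-0.3, 0.3, 1.0]
grip_width: -0.0
clock: 5.05
position: [0.5179, 0.1026, 0.0376]
tool_rot: [0.621, 0.784, -0.0, 0.0]
force: [-0.3, 0.4, 0.1]
grip_width: 0.0001
5.05 [0.5179 0.1026 0.0376] [-0.3  0.4  0.1]
seat (144, 223, 60, 50) 2329.0 [0.5323 0.0461 0.026 ] along -0.0583 across 0.0009
nut (305, 222, 65, 68) 3336.5 [0.5095 0.1279 0.044 ] along 0.0266 across -0.0022
```

View pics/w3.png

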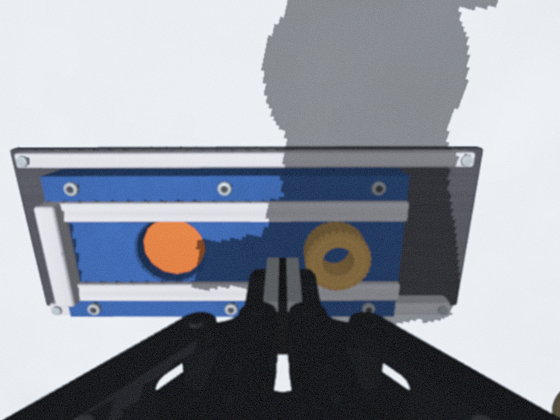

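Run:
```python
from h import *
from station import get_image
d=get_image("side");e=get_image("scene");np.savez("s3.npz",**d);np.savez("c3.npz",**e)
a=cv2.resize(d["color"][205:265,262:332],(466,400),interpolation=2);b=cv2.resize(e["color"][180:240,235:285],(333,400),interpolation=2)
cv2.imwrite("pics/s3.png",np.hstack([a,b]))
print(proj(d,[.5179,.1026,.0376]),proj(e,[.5179,.1026,.0376]))
```

```text
[[292.93878322 237.51971732]] [[257.06476245 204.54340733]]
```

View pics/s3.png

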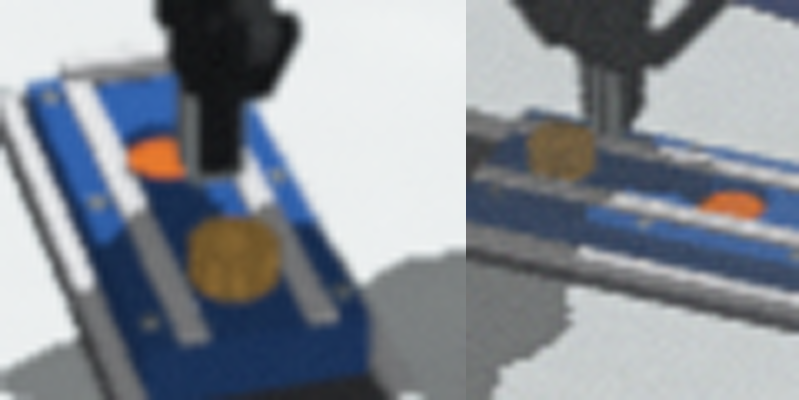

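The wrist view shows the nut still at (338,255) with the tips at (283,258) beyond it. The side and scene crops show the tips hovering clearly above the channel, and the force never exceeded 1 N. So the tips passed over the nut, and are really higher than the reported TCP. I'll triangulate the tip.

Run:
```python
from h import *
s=dict(np.load("s3.npz"));c=dict(np.load("c3.npz"))
S=lambda x,y:(262+(x+.5)/6.657-.5,205+(y+.5)/6.667-.5)
C=lambda x,y:(235+(x-466+.5)/6.66-.5,180+(y+.5)/6.667-.5)
for a,b in(((213,177),(615,133)),((185,172),(640,125)),((240,178),(593,133))):
    print(tri(s,S(*a),c,C(*b)))
# tip expected px for several z, for pad corners
u=np.array([-.2317,.9728,0]);w=np.array([.9728,.2317,0]);w3=dict(np.load("w3.npz"))
for z in(.0376,.05,.055,.06):
    T=np.array([.5179,.1026,z]);print(z,"side +u face",proj(s,[T+.007*u-.011*w,T+.007*u+.011*w]).round(1).tolist(),"scene",proj(c,[T-.011*w+.007*u,T-.011*w-.007*u]).round(1).tolist(),"wrist",proj(w3,[T-.011*w+.007*u,T-.011*w-.007*u]).round(1).tolist())
print("obs side",S(185,172),S(240,178),"scene",C(593,133),C(640,125))
```

```text
(array([0.51705938, 0.1028078 , 0.05624397]), np.float64(0.0013589735205549076))
(array([0.52769938, 0.09717316, 0.05599918]), np.float64(0.004140455835510725))
(array([0.50775943, 0.10859579, 0.05925215]), np.float64(0.0009299689606952295))
0.0376 side +u face [[298.3, 238.4], [289.2, 239.8]] scene [[253.7, 205.9], [257.8, 206.8]] wrist [[296.0, 234.0], [267.7, 234.1]]
0.05 side +u face [[298.3, 234.0], [289.2, 235.4]] scene [[253.6, 202.6], [257.8, 203.5]] wrist [[296.9, 244.3], [266.6, 244.4]]
0.055 side +u face [[298.4, 232.2], [289.2, 233.6]] scene [[253.6, 201.3], [257.8, 202.1]] wrist [[297.4, 248.9], [266.1, 249.0]]
0.06 side +u face [[298.4, 230.4], [289.2, 231.8]] scene [[253.6, 199.9], [257.7, 200.8]] wrist [[297.8, 253.8], [265.6, 253.8]]
obs side (289.36540483701367, 230.37370631468426) (297.62738470782637, 231.27366131693415) scene (253.64414414414415, 199.52399880005999) (260.70120120120123, 198.32405879706016)
```

The triangulated tip is at z ≈ 0.057–0.059, with lateral position agreeing to about 1 mm. So the reported z reads about 20 mm low. I'll go back over the nut, raised, and descend to a reported z of about 0.021.

```bash
python3 -m creep '[[[0,0,0.03],[0,0,0],255],[[-0.014,0.056,0.04],[0,0,0],255],[[-0.028,0.112,0.04],[0,0,0],255],[[-0.041,0.168,0.04],[0,0,0],255],[[-0.041,0.168,0.04],[0,0,0],255],[[-0.041,0.168,0.02],[0,0,0],255],[[-0.041,0.168,0],[0,0,0],255],[[-0.041,0.168,-0.01],[0,0,0],255],[[-0.041,0.168,-0.02],[0,0,0],255],[[-0.041,0.168,-0.03],[0,0,0],255],[[-0.041,0.168,-0.04],[0,0,0],255],[[-0.041,0.168,-0.04],[0,0,0],255]]'
python3 look.py w4
python3 - <<'E'
from h import *
from station import get_image
d=get_image("side");e=get_image("scene");np.savez("s4.npz",**d);np.savez("c4.npz",**e)
a=cv2.resize(d["color"][220:280,270:340],(466,400),interpolation=2);b=cv2.resize(e["color"][175:235,210:260],(333,400),interpolation=2)
cv2.imwrite("pics/s4.png",np.hstack([a,b]))
E
```

```text
clock: 6.4
position: [0.501, 0.1703, 0.021]
tool_rot: [0.62, 0.784, -0.0, -0.0]
force: [0.5, -0.4, 0.1]
grip_width: 0.0001
6.4 [0.501  0.1703 0.021 ] [ 0.5 -0.4  0.1]
seat (0, 237, 54, 53) 2255.0 [0.5329 0.0467 0.026 ] along -0.1277 across 0.0024
nut (149, 237, 75, 73) 4163.5 [0.5091 0.129  0.044 ] along -0.0421 across -0.0017
```

View pics/s4.png

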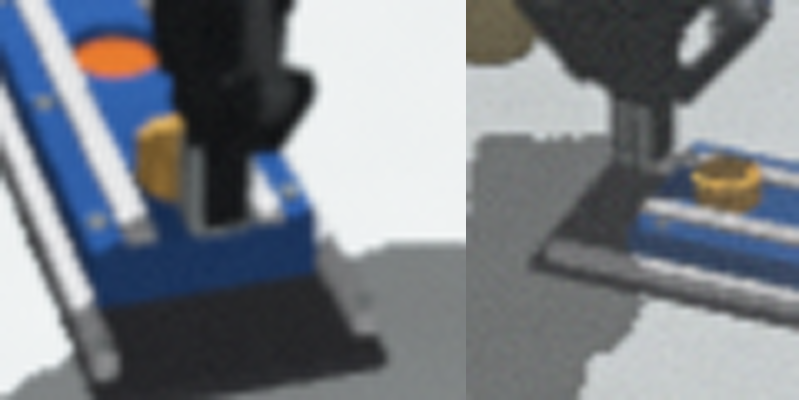

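The tips now stand just beyond the block's +y end behind the nut: tip bottom at (218,232) in the side crop and (643,167) in the scene crop, about level with the block top.

Run:
```python
from h import *
s=dict(np.load("s4.npz"));c=dict(np.load("c4.npz"))
S=lambda x,y:(270+(x+.5)/6.657-.5,220+(y+.5)/6.667-.5)
C=lambda x,y:(210+(x-466+.5)/6.66-.5,175+(y+.5)/6.667-.5)
print(tri(s,S(218,232),c,C(643,167)))
u=np.array([-.2317,.9728,0]);w=np.array([.9728,.2317,0])
print("obs side L,R",S(187,228),S(249,225),"scene L,R",C(613,160),C(672,167))
for z in(.03,.035,.04,.045):
    T=np.array([.501,.1703,z]);print(z,"side",proj(s,[T+.007*u+.011*w,T+.007*u-.011*w]).round(1).tolist(),"scene",proj(c,[T-.011*w+.007*u,T-.011*w-.007*u]).round(1).tolist())
```

```text
(array([0.50039555, 0.17225381, 0.03952758]), np.float64(0.0012163210608471618))
obs side L,R (297.66584046867956, 253.77328633568322) (306.979345050323, 253.32330883455828) scene L,R (231.64714714714714, 198.5737963101845) (240.506006006006, 199.62374381280935)
0.03 side [[297.9, 259.7], [307.3, 258.2]] scene [[233.3, 203.7], [237.3, 204.6]]
0.035 side [[297.9, 257.9], [307.4, 256.4]] scene [[233.2, 202.4], [237.3, 203.2]]
0.04 side [[297.9, 256.1], [307.5, 254.5]] scene [[233.2, 201.0], [237.2, 201.9]]
0.045 side [[298.0, 254.2], [307.5, 252.7]] scene [[233.1, 199.7], [237.2, 200.6]]
```

```bash
python3 -m creep '[[[0,0,-0.004],[0,0,0],255],[[0.003,-0.012,-0.007],[0,0,0],255],[[0.006,-0.024,-0.007],[0,0,0],255],[[0.008,-0.033,-0.007],[0,0,0],255],[[0.010,-0.039,-0.007],[0,0,0],255],[[0.011,-0.045,-0.007],[0,0,0],255],[[0.013,-0.051,-0.007],[0,0,0],255],[[0.015,-0.058,-0.007],[0,0,0],255],[[0.017,-0.066,-0.007],[0,0,0],255],[[0.019,-0.073,-0.007],[0,0,0],255],[[0.019,-0.073,-0.007],[0,0,0],255]]'
python3 look.py w5
```

```text
clock: 7.65
position: [0.509, 0.1407, 0.0188]
tool_rot: [0.621, 0.784, -0.0, 0.0]
force: [-0.5, 0.2, 1.9]
grip_width: -0.0001
7.65 [0.509  0.1407 0.0188] [-0.5  0.2  1.9]
seat (49, 237, 65, 54) 2670.5 [0.5326 0.0459 0.026 ] along -0.0977 across 0.001
nut (182, 237, 74, 75) 4101.0 [0.5131 0.1133 0.044 ] along -0.0276 across -0.0024
```

The nut is being pushed: it has moved about 16 mm with the tips in contact. Continuing.

```bash
python3 -m creep '[[[0.002,-0.009,0],[0,0,0],255],[[0.005,-0.018,0],[0,0,0],255],[[0.007,-0.028,0],[0,0,0],255],[[0.010,-0.038,0],[0,0,0],255],[[0.012,-0.048,0],[0,0,0],255],[[0.015,-0.058,0],[0,0,0],255],[[0.017,-0.068,0],[0,0,0],255],[[0.020,-0.078,0],[0,0,0],255],[[0.022,-0.088,0],[0,0,0],255],[[0.025,-0.097,0],[0,0,0],255],[[0.029,-0.113,0],[0,0,0],255],[[0.029,-0.113,0],[0,0,0],255]]'
python3 look.py w6
```

```text
clock: 8.9
position: [0.5207, 0.0948, 0.0187]
tool_rot: [0.621, 0.784, -0.0, 0.0]
force: [0.9, -0.2, 0.0]
grip_width: 0.0003
8.9 [0.5207 0.0948 0.0187] [ 0.9 -0.2  0. ]
seat (146, 236, 53, 54) 1801.5 [0.5319 0.042  0.026 ] along -0.0539 across -0.0014
nut (182, 237, 73, 74) 4130.0 [0.5244 0.0672 0.044 ] along -0.0277 across -0.0028
```

```bash
python3 -m creep '[[[0.002,-0.007,0],[0,0,0],255],[[0.004,-0.014,0],[0,0,0],255],[[0.006,-0.021,0],[0,0,0],255],[[0.007,-0.028,0],[0,0,0],255],[[0.009,-0.035,0],[0,0,0],255],[[0.010,-0.040,0],[0,0,0],255],[[0.010,-0.040,0],[0,0,0],255]]'
python3 look.py w7
python3 -m creep '[[[0.0005,-0.002,0],[0,0,0],255],[[0.001,-0.004,0],[0,0,0],255],[[0.0015,-0.006,0],[0,0,0],255],[[0.0015,-0.006,0],[0,0,0],255]]'
python3 look.py w8
```

```text
clock: 9.65
position: [0.5245, 0.0796, 0.0188]
tool_rot: [0.621, 0.784, -0.0, 0.0]
force: [-0.7, -0.2, 0.2]
grip_width: 0.0
9.65 [0.5245 0.0796 0.0188] [-0.7 -0.2  0.2]
seat (179, 235, 25, 21) 193.0 [0.5253 0.0345 0.026 ] along -0.044 across -0.0097
nut (178, 235, 76, 74) 4120.5 [0.5274 0.0505 0.044 ] along -0.029 across -0.004
clock: 10.1
position: [0.5251, 0.0776, 0.0188]
tool_rot: [0.62, 0.784, -0.0, 0.0]
force: [-0.0, -1.0, -0.0]
grip_width: 0.0004
10.1 [0.5251 0.0776 0.0188] [-0. -1. -0.]
seat (183, 235, 25, 20) 188.0 [0.5252 0.0345 0.026 ] along -0.0419 across -0.0098
nut (182, 235, 75, 74) 4036.0 [0.5274 0.05   0.044 ] along -0.0274 across -0.0041
```

Run:
```python
import cv2
from station import get_image
import numpy as np
a=cv2.imread("pics/w8.png")[180:340,110:340]
b=get_image("side");np.savez("s8.npz",**b);b=b["color"][205:255,265:325]
cv2.imwrite("pics/w8c.png",np.hstack([cv2.resize(a,(480,334),interpolation=2),cv2.resize(b,(320,334),interpolation=2)]))
```

```text
(no output)
```

View pics/w8c.png

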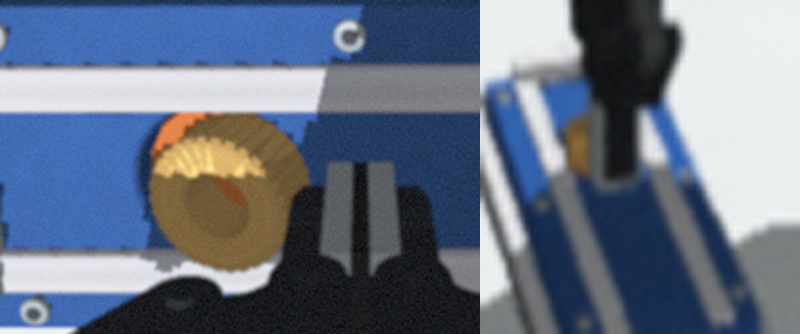

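The nut at crop (225,190) is over the pocket's edge but not yet dropped: an orange sliver shows on its -y side. About 8 mm remain, matching the expected end at reported y ≈ 0.070.

```bash
python3 -m creep '[[[0.0005,-0.002,0],[0,0,0],255],[[0.001,-0.005,0],[0,0,0],255],[[0.002,-0.008,0],[0,0,0],255],[[0.002,-0.010,0],[0,0,0],255],[[0.002,-0.010,0],[0,0,0],255]]'
python3 look.py w9
python3 -m creep '[[[0.0005,-0.002,0],[0,0,0],255],[[0.001,-0.004,0],[0,0,0],255],[[0.001,-0.005,0],[0,0,0],255],[[0.001,-0.005,0],[0,0,0],255]]'
python3 look.py w10
```

```text
clock: 10.7
position: [0.5259, 0.0736, 0.0187]
tool_rot: [0.62, 0.784, -0.0, 0.0]
force: [-0.3, -0.2, -0.9]
grip_width: 0.0
10.7 [0.5259 0.0736 0.0187] [-0.3 -0.2 -0.9]
seat (217, 264, 18, 14) 122.0 [0.5374 0.048  0.026 ] along -0.0276 across 0.0053
nut (187, 235, 75, 73) 3878.5 [0.5274 0.0478 0.044 ] along -0.0254 across -0.0045
clock: 11.15
position: [0.5262, 0.0716, 0.0188]
tool_rot: [0.62, 0.784, -0.0, 0.0]
force: [-0.2, 0.3, -0.6]
grip_width: 0.0
11.15 [0.5262 0.0716 0.0188] [-0.2  0.3 -0.6]
seat (216, 261, 25, 13) 225.0 [0.5355 0.0469 0.026 ] along -0.0261 across 0.0033
nut (192, 236, 71, 68) 3591.0 [0.5265 0.0468 0.044 ] along -0.0242 across -0.0055
```

```bash
python3 -m creep '[[[0.0005,-0.002,0],[0,0,0],255],[[0.001,-0.004,0],[0,0,0],255],[[0.001,-0.004,0],[0,0,0],255]]'
python3 look.py w11
python3 - <<'E'
from h import *
from station import get_image
b=get_image("side");c=get_image("scene");np.savez("s11.npz",**b);np.savez("c11.npz",**c)
a=cv2.imread("pics/w11.png")[200:330,140:320]
cv2.imwrite("pics/w11c.png",np.hstack([cv2.resize(a,(500,361),interpolation=2),cv2.resize(c["color"][185:225,245:278],(298,361),interpolation=2)]))
E
```

```text
clock: 11.5
position: [0.5267, 0.07, 0.0188]
tool_rot: [0.62, 0.784, -0.0, 0.0]
force: [0.9, 0.5, -0.3]
grip_width: 0.0002
11.5 [0.5267 0.07   0.0188] [ 0.9  0.5 -0.3]
seat (220, 260, 25, 14) 231.0 [0.5354 0.0471 0.026 ] along -0.0243 across 0.0032
nut (196, 235, 70, 69) 3484.5 [0.5263 0.0464 0.044 ] along -0.0228 across -0.0059
```

View pics/w11c.png

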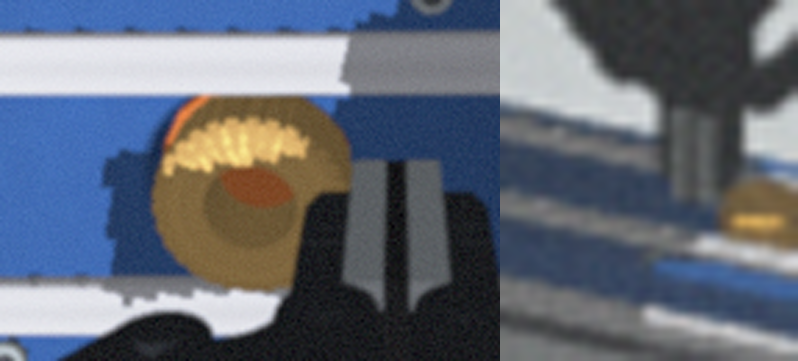

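The nut now stays put while the tips advance, its top appears lower (bore at crop (250,205), only a thin orange sliver at (185,120)), and the force is under 1 N. It has dropped into the pocket. Next I lift, centre over it and approach the top.

```bash
python3 -m creep '[[[0.0005,0.004,0.02],[0,0,0],255],[[0.0005,0.004,0.05],[0,0,0],255],[[0.007,-0.03,0.05],[0,0,0],255],[[0.0145,-0.059,0.05],[0,0,0],255],[[0.0145,-0.059,0.05],[0,0,0],255],[[0.0145,-0.059,0.04],[0,0,0],255],[[0.0145,-0.059,0.03],[0,0,0],255],[[0.0145,-0.059,0.022],[0,0,0],255],[[0.0145,-0.059,0.02],[0,0,0],255],[[0.0145,-0.059,0.02],[0,0,0],255]]'
python3 look.py w12
```

```text
clock: 12.65
position: [0.5322, 0.0468, 0.0264]
tool_rot: [0.62, 0.784, -0.0, -0.0]
force: [0.3, 0.6, 0.4]
grip_width: -0.0001
12.65 [0.5322 0.0468 0.0264] [0.3 0.6 0.4]
seat (275, 252, 17, 5) 48.0 [0.5324 0.0476 0.026 ] along 0.0007 across 0.0004
nut (250, 229, 66, 43) 1777.0 [0.5229 0.0451 0.044 ] along 0.0004 across -0.0094
```

```bash
for i in 1; do python3 -m creep '[[[0,0,-0.002],[0,0,0],255],[[0,0,-0.004],[0,0,0],255],[[0,0,-0.005],[0,0,0],255],[[0,0,-0.005],[0,0,0],255]]'; done
python3 -m creep '[[[0,0,-0.001],[0,0,0],255],[[0,0,-0.0025],[0,0,0],255],[[0,0,-0.0025],[0,0,0],255]]'
python3 -m creep '[[[0,0,-0.001],[0,0,0],255],[[0,0,-0.0025],[0,0,0],255],[[0,0,-0.0025],[0,0,0],255]]'
```

```text
clock: 13.1
position: [0.5324, 0.0465, 0.0248]
tool_rot: [0.62, 0.784, -0.0, 0.0]
force: [-0.5, -0.3, 0.2]
grip_width: -0.0
clock: 13.4
position: [0.5324, 0.0465, 0.0237]
tool_rot: [0.62, 0.784, -0.0, -0.0]
force: [0.4, 0.6, -0.3]
grip_width: -0.0001
clock: 13.7
position: [0.5324, 0.0465, 0.0227]
tool_rot: [0.62, 0.784, -0.0, -0.0]
force: [-0.1, -0.2, 0.6]
grip_width: 0.0002
```

```bash
python3 -m creep '[[[0,0,-0.001],[0,0,0],255],[[0,0,-0.0025],[0,0,0],255],[[0,0,-0.0025],[0,0,0],255]]'|grep -E 'pos|force'
python3 -m creep '[[[0,0,-0.001],[0,0,0],255],[[0,0,-0.0025],[0,0,0],255],[[0,0,-0.0025],[0,0,0],255]]'|grep -E 'pos|force'
python3 -m creep '[[[0,0,-0.001],[0,0,0],255],[[0,0,-0.0025],[0,0,0],255],[[0,0,-0.0025],[0,0,0],255]]'|grep -E 'pos|force'
```

```text
position: [0.5324, 0.0465, 0.0217]
force: [0.6, 0.3, -0.0]
position: [0.5324, 0.0465, 0.0207]
force: [-0.3, -0.1, 0.6]
position: [0.5325, 0.0465, 0.0199]
force: [-0.7, -0.3, 2.7]
```

Contact is at reported z ≈ 0.0202 with the nut top at 0.041, which matches the roughly 20 mm bias. Home should read about 0.0152.

```bash
python3 -m creep '[[[0,0,-0.001],[0,0,0],255],[[0,0,-0.0025],[0,0,0],255],[[0,0,-0.0025],[0,0,0],255]]'|grep -E 'pos|force'
python3 -m creep '[[[0,0,-0.001],[0,0,0],255],[[0,0,-0.0025],[0,0,0],255],[[0,0,-0.0025],[0,0,0],255]]'|grep -E 'pos|force'
python3 -m creep '[[[0,0,-0.001],[0,0,0],255],[[0,0,-0.0025],[0,0,0],255],[[0,0,-0.0025],[0,0,0],255]]'|grep -E 'pos|force'
```

```text
position: [0.5325, 0.0465, 0.019]
force: [-1.6, -0.3, 4.1]
position: [0.5325, 0.0465, 0.0179]
force: [-1.3, 0.3, 4.4]
position: [0.5325, 0.0465, 0.0168]
force: [0.2, -0.3, 5.2]
```

```bash
python3 -m creep '[[[0,0,-0.001],[0,0,0],255],[[0,0,-0.002],[0,0,0],255],[[0,0,-0.002],[0,0,0],255]]'|grep -E 'pos|force'
python3 -m creep '[[[0,0,-0.001],[0,0,0],255],[[0,0,-0.00125],[0,0,0],255],[[0,0,-0.00125],[0,0,0],255]]'|grep -E 'pos|force'
python3 -m creep '[[[0,0,-0.001],[0,0,0],255],[[0,0,-0.00125],[0,0,0],255],[[0,0,-0.00125],[0,0,0],255]]'|grep -E 'pos|force'
```

```text
position: [0.5325, 0.0465, 0.016]
force: [-1.9, 0.4, 4.8]
position: [0.5325, 0.0466, 0.0155]
force: [-0.3, 0.2, 4.8]
position: [0.5325, 0.0465, 0.0152]
force: [-1.3, -0.4, 7.2]
```

Force is beginning to rise at the predicted depth. I'll go on in 0.5 mm steps until it is clearly bottomed.

```bash
python3 -m creep '[[[0,0,-0.001],[0,0,0],255],[[0,0,-0.00125],[0,0,0],255],[[0,0,-0.00125],[0,0,0],255]]'|grep -E 'pos|force'
python3 -m creep '[[[0,0,-0.0005],[0,0,0],255],[[0,0,-0.00075],[0,0,0],255],[[0,0,-0.00075],[0,0,0],255]]'|grep -E 'pos|force'
```

```text
position: [0.5326, 0.0466, 0.0151]
force: [-3.2, -0.0, 12.9]
position: [0.5326, 0.0465, 0.0151]
force: [-3.8, -0.3, 14.9]
```

It has bottomed: z holds at 0.0151 (5 mm of travel) while the force climbs to 15 N. Retreating and checking.

```bash
python3 -m creep '[[[0,0,0.01],[0,0,0],255],[[0,0,0.03],[0,0,0],255],[[0,0,0.08],[0,0,0],255],[[0,0,0.16],[0,0,0],255],[[0,0,0.25],[0,0,0],255],[[-0.05,0.1,0.3],[0,0,0],255],[[-0.1,0.15,0.3],[0,0,0],255],[[-0.1,0.15,0.3],[0,0,0],255]]'
python3 look.py w13
python3 - <<'E'
from h import *
from station import get_image
b=get_image("side");c=get_image("scene");np.savez("s13.npz",**b)
d=dict(np.load("w13.npz"))
X=np.array([.532,.0465,.036]);u,v=proj(d,X)[0].astype(int);print(u,v)
x=max(0,min(u-60,440));y=max(0,min(v-55,310))
cv2.imwrite("pics/f.png",np.hstack([cv2.resize(d["color"][y:y+110,x:x+120],(436,400),interpolation=2),cv2.resize(b["color"][205:265,262:316],(360,400),interpolation=2)]))
# nut top triangulation
for n in (b,):
    hs=cv2.cvtColor(n["color"],cv2.COLOR_BGR2HSV);m=np.zeros(hs.shape[:2],np.uint8);m[205:265,262:330]=cv2.inRange(hs,(12,90,60),(32,255,255))[205:265,262:330]
    print("side nut bbox",cv2.boundingRect(m))
for z in(.036,.041):print(z,proj(b,[.532,.0465,z]),proj(b,[.5283,.0621,z]),proj(b,[.5357,.0309,z]))
for nm in("scene","side"):
    o=dict(np.load(nm+"0.npz"))["color"];n=(c if nm=="scene" else b)["color"]
    r=dict(scene=[(203,160,20,26),(383,256,22,24)],side=[(242,290,30,42),(289,148,20,21)])[nm]
    print(nm,"jar,carton diff",[cv2.absdiff(o[y:y+h,x:x+w],n[y:y+h,x:x+w]).mean().round(1) for x,y,w,h in r])
E
```

```text
clock: 17.8
position: [0.4901, 0.1102, 0.1353]
tool_rot: [0.618, 0.786, 0.001, -0.0]
force: [0.3, -0.4, 1.1]
grip_width: 0.0003
17.8 [0.4901 0.1102 0.1353] [ 0.3 -0.4  1.1]
seat (189, 220, 13, 11) 86.5 [0.5329 0.0473 0.026 ] along -0.0711 across 0.027
nut (173, 209, 41, 38) 1182.5 [0.5267 0.0489 0.044 ] along -0.0681 across 0.0214
191 228
side nut bbox (281, 223, 13, 8)
0.036 [[286.26460995 225.40027387]] [[287.97056007 228.8188625 ]] [[284.59892854 222.06210685]]
0.041 [[286.26259267 223.68156619]] [[287.97250861 227.08740042]] [[284.59315959 220.35612862]]
scene jar,carton diff [np.float64(4.0), np.float64(5.9)]
side jar,carton diff [np.float64(8.1), np.float64(96.8)]
```

View pics/f.png

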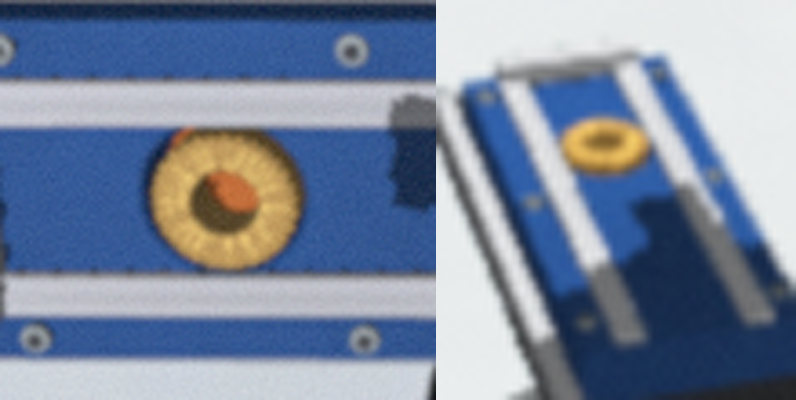

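The nut sits level and low in the pocket between the rails, and its upper edge at side row 223 fits the home height (expected 222) better than "just dropped" (220.4). The side patch for the carton is blocked by the arm, and the scene view shows the carton unchanged. Handing in.

```bash
python3 -c "
from station import order
print(order.sign_off())"
```

```text
the job is handed in; nothing more can be done
None
```

I pushed the nut along the channel with the shut fingertips until it dropped into the pocket, then pressed it home, lifted clear and handed the job in at about 18 s.

- **First pass:** it went over the nut without moving it, because the reported TCP height reads about 20 mm too low. I found this from the pictures, and the contact height later confirmed it.
- **Pressing:** the seat travelled about 5 mm under roughly 5 N, then stopped dead. The highest force read was about 15 N down and 4 N sideways. Forces were only read at the end of each move, so a brief higher peak would not have shown.
- **Last checks:** the nut lies level in the pocket, and its edge in the side view fits the home height better than the "just dropped" height, by a margin of only about 1.5 pixels. The force read about 1 N with the arm clear.
- **Bystanders:** the jar looks unchanged in both views and the carton in the scene view. The side-view check of the carton failed (large difference), most likely because the arm was in front of it.

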